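# Let the hand winch back one notch

### The arm

A 6-joint arm with a two-finger parallel gripper is mounted at the origin on the work surface. World frame = base frame: x ahead of the robot, y to its left, z up, the work surface at z = 0. Lengths are in m, angles in rad, forces in N, time in s.
With the tool pointing down it reaches from about 0.375 to 0.9 m from the base axis. Payload 3.1 kg.
Tool frame: the origin (TCP) lies between the finger pads; the fingertips stand 17 mm ahead of it and the grasp point (between the pads) lies 2 mm behind it (robot.nose_length is the distance from the TCP to the fingertips, in m); z points along the fingers, y is the line along which they close (so a half turn about z gives the same grasp; the last joint's range is limited). The gripper opens to 87 mm and grips with 3 to 60 N. Pads are 19 mm wide; open, the fingers measure 117 mm over their backs; the gripper's body (75 mm by 190 mm) begins 51 mm behind the grasp point.
Start: joints at [0.942, 0.527, 1.433, -0, 1.181, -0.178], TCP at [0.272, 0.563, 0.24] pointing down, gripper open.
Joint ranges: [-3.08, 3.08], [-0.75, 2.2], [0.22, 2.44], [-1.43, 4.57], [0, 2.65], [-2.85, 2.85]. Speed limits (rad/s): [2.79, 2.79, 3.14, 3.14, 3.14, 3.14].

### API

Orientations are given as a unit quaternion [x, y, z, w].
In Python, from rig import robot, cams gives the robot as it stands.
- The arm moves only by the shell command python3 -m pendant 'ROWS' [FORCE]. ROWS is JSON, a list of rows, each an object with "jaw": the opening, from 0 (shut) to 1 (fully open); "linear": the shift along the tool's x, y, z in cm, a list of three; "twist": the turn about the tool's z in degrees. A call has 1 to 12 rows; each row shifts and turns the commanded pose from where the row before left it, along the tool's axes as they then stand; what a row does not reach is not made up. A row lasts 1/12 s, in which the tool goes at most 41.7 mm and 7.16 degrees, less where a joint would pass 70% of its speed; a pose out of reach is approached as far as the arm can. A call is refused whole if a number of a shift passes 4.17 or a number of a turn 7.16, either way. A call with a gripper value outside its range is refused whole. The fingers move at their own pace and stop on an object; FORCE is the grip in N (left out, the last holds). Time passes only in rows, so rows that do not move let the fingers close. It gives the time, the measured TCP pose, the force, the opening and the grip force at its end, in the units of the state.
- robot.get_obs(): the state, without advancing time (a new reading comes with each control period).
- cams.camera(name): name is "scene" or "top"; returns a dict with "color" (480x640x3 uint8, blue, green, red), "depth" (480x640 float32, m along the optical axis (not along the pixel's ray), 0 where there is no reading), "fov_y" (degrees; the focal length in pixels is half the picture's height over the tangent of half this angle, whatever the lens; pixels are square), "cx", "cy" (the principal point, pixels), "view" (4x4, takes a point from world to camera coordinates). Camera axes: x right, y down, z forward; pixel columns grow to the right and rows downward; lengths in m; the calibration is good to about 2 mm. A picture is of the moment at which its call begins.
- robot.hand_in(): hands the job in; it is judged then, once.
The state is a dict: "time": time; "q": joint angles; "joint_velocities": joint speeds; "joint_torque": joint torques, N m; "position": TCP position; "tool_rot": TCP orientation; "ft_force": force on the tool from outside, world axes, zero at the start; "moment": the same for the moment, N m; "grip_width": finger opening in m; "grip_force": force on a finger pad.
Only numpy, scipy, OpenCV 4.12 (cv2) and the standard library are available. Lean on these libraries where they do the work, as an engineer would, in place of code of your own. Each camera call takes 0.05 s, during which the arm holds its last target. There are 200 camera calls.

### The job

Let the hand winch back by one notch, using only fingertip pushes: lift the pawl off the ratchet wheel by its lever and throw it over onto its back stop, then push the crank backward, away from you, a little over half a notch, so that just one tooth passes the pawl. Push the pawl back over so that it drops onto the wheel again, and ease the crank on backward until the next tooth comes up against the pawl. Be gentle, grip nothing, and leave everything else on the desk where it is.

Things in the scene. Friction and masses are not known exactly. Their poses are not given: they have to be found in the camera images.
- winch: steel hand winch, empty drum between two side plates, screwed to an 18 mm plywood board, 320 x 340 mm, fixed to the desk. Origin on the desk under the middle of the axle; z up, x level and square to the axle, away from the robot, y along the axle to the left. Offsets below: mm along this x, y, z. Side plates (y = -50 and 50) reach z = 163.
- axle (a point): centre of the toothed ratchet wheel, at (0, -63, 140) of the winch: outside the right side plate, y = -70 to -56, 130 mm across (top at z = 205), 12 saw teeth 12 mm high, so one notch is 30 degrees. On the left end of the axle is the crank, its flat arm at y = 76 to 84, 108 mm long.
- wheel (a joint): turn of ratchet wheel, drum and crank, rad, growing backward (top of the wheel and crank grip go to +x). 0: first tooth bears on the pawl; starts up to 0.15 short of it (negative). One notch is 0.524. With the pawl down it cannot go backward past a tooth; forward it clicks under the pawl. The pawl catches the next tooth if dropped with the wheel at 0.05 to 0.48. Bearing drag 0.3 N m, about 3 N at the grip, holds it there.
- pawl_pivot (a point): middle of the pawl's pivot bolt, at (75, -63, 146) of the winch, beyond the ratchet wheel
- pawl (a joint): swing of the pawl about its pivot, rad, growing as it is lifted off the wheel and over, to +x. About 0 with its nose at the bottom of a notch, 0.27 on a tooth's tip, 1.05 thrown over on its back stop. Held by its weight alone, under 1 N at the knob; it tips over of itself past about 0.43, either way.
- pawl_knob (a point): centre of the round steel knob (18 mm across, 24 mm along y) on top of the pawl's upright lever (11 mm wide). At (37, -63, 236) with the pawl in a notch, (134, -63, 223) thrown over; it moves on a circle about the pivot, radius 98. With the pawl in a notch the space on the lever's near (-x) side is free from z = 212 up.
- crank_grip (a point): middle of the crank's black grip, a round bar 26 mm across, 85 mm long, parallel to the axle, from y = 87 to 172 of the winch, 100 mm from the axle. At wheel = 0 its middle is at (-20, 130, 238), the arm leaning 0.2 rad from upright towards the robot; it moves on a circle about the axle.
- grease_tin: small bare metal grease tin, 60 mm across, 45 mm high, on the near right of the winch board; origin under its centre. A bystander: leave it alone.
- spanner: open-ended spanner, 160 mm long, lying on the right-hand side of the winch board beside the ratchet wheel. A bystander: leave it alone.
- pen_cup: white cup, 76 mm across, with pens and pencils standing in it, 145 mm high in all; origin under its centre. A bystander: leave it alone.
- bottle: capped amber drinks bottle, 66 mm across, 200 mm high; origin under its centre. A bystander: leave it alone.
- wood_box: small plain wooden box, 70 x 55 x 50 mm; origin under its centre. A bystander: leave it alone.
- tape: grey pocket tape measure standing on edge, 75 x 35 x 62 mm; origin under its centre. A bystander: leave it alone.
- camera: black camera with its lens on, 130 mm wide, 100 mm high; origin under it. A bystander: leave it alone.

How it is judged:
By the outcome, as a careful person would: the job done as asked, in the order asked, and still so for the second after the job is handed in, with the robot touching nothing.
It also fails if it takes over 67 s, if anything falls off the work surface, if the arm or the gripper's body presses on something with over 40 N, if the wrist force passes 120 N, or if a joint passes its speed limit or range.

## Working session

There is one attempt and no reset: what is moved stays moved. The work goes in short steps, Python scripts to look and compute and a shell command to move; the robot and the scene stay as the last step left them, time stands still between calls to the robot, and variables do not carry over. Pictures are saved under pics/ and viewed, at most 10 in all, crops included, and the job is handed in when it is done.

```bash
ls; mkdir -p pics
cat > h.py <<'E'
import numpy as np, cv2
from rig import robot, cams
def cam(n):
    c=cams.camera(n); c['f']=240/np.tan(np.radians(c['fov_y'])/2); return c
def pts(c):
    v,u=np.mgrid[0:480,0:640]; d=c['depth']
    P=np.stack([(u-c['cx'])/c['f']*d,(v-c['cy'])/c['f']*d,d,np.ones_like(d)],-1)
    return (P@np.linalg.inv(c['view']).T)[...,:3]
def proj(c,p):
    q=c['view']@np.append(p,1); return c['cx']+c['f']*q[0]/q[2], c['cy']+c['f']*q[1]/q[2]
E
python3 - <<'E'
from h import *
for n in('scene','top'):
    c=cam(n); cv2.imwrite(f'pics/{n}0.png',c['color']); np.savez(f'{n}0.npz',P=pts(c),**c)
    print(n,c['f'],np.linalg.inv(c['view'])[:3].round(3).tolist())
o=robot.get_obs(); print(o['time'],o['position'],o['tool_rot'])
E
```

```text
pics
scene 443.81182536472295 [[0.596, 0.526, -0.607, 1.132], [0.803, -0.392, 0.45, -0.427], [-0.001, -0.755, -0.655, 0.799]]
top 573.741991073045 [[-0.025, -0.987, 0.158, 0.299], [-1.0, 0.026, 0.003, 0.028], [-0.008, -0.157, -0.988, 1.738]]
0.1 [0.27187187 0.56208584 0.23865999] [ 2.23451773e-01  9.74714489e-01 -9.09204774e-04 -3.78507643e-04]
```

View pics/scene0.png

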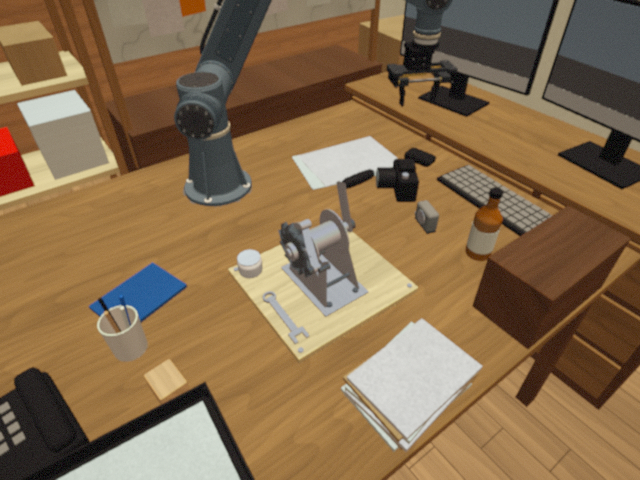

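View pics/top0.png

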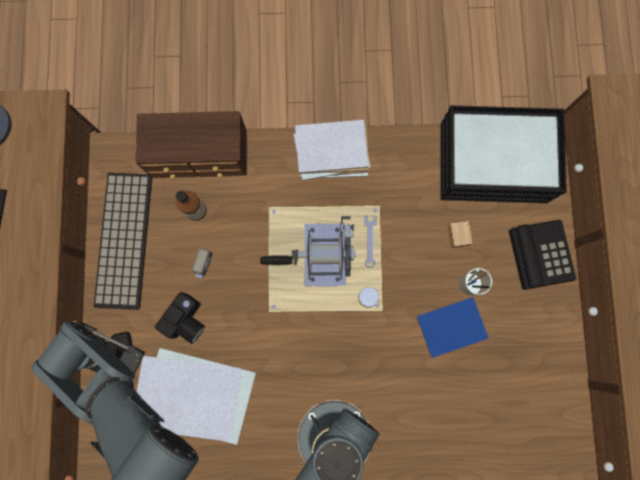

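The winch board is in the top view at about (268-383, 206-311), with the black grip at (277,260), the knob/pawl near (346,219) and the wheel near (348,255). In the scene view the grip is at (357,179) and the wheel at (293,247). Next I'll locate the board plane and the grip.

Run:
```python
from h import *
t=np.load('top0.npz'); s=np.load('scene0.npz')
def ray(c,u,v,z):
    M=np.linalg.inv(c['view']); d=M[:3,:3]@np.array([(u-c['cx'])/c['f'],(v-c['cy'])/c['f'],1]); return M[:3,3]+d*(z-M[2,3])/d[2]
hsv=cv2.cvtColor(t['color'],cv2.COLOR_BGR2HSV); print(hsv[300,320],hsv[330,320])
m=((hsv[...,2]>175)&(hsv[...,1]>40)&(hsv[...,1]<130)).astype(np.uint8)
m[:195]=0;m[325:]=0;m[:,:255]=0;m[:,395:]=0
cn=max(cv2.findContours(m,0,2)[0],key=cv2.contourArea)
W=np.array([ray(t,*p[0],0.018)[:2] for p in cv2.convexHull(cn)],np.float32)
r=cv2.minAreaRect(W); print(r,cv2.boxPoints(r).round(4).tolist())
for n,c,box in(('top',t,(255,245,300,275)),('scene',s,(320,165,380,200))):
    P=c['P']; x0,y0,x1,y1=box; g=P[y0:y1,x0:x1]; v=c['color'][y0:y1,x0:x1].max(-1)
    k=g[(v<60)&(g[...,2]>.18)&(g[...,2]<.3)]; print(n,len(k),k.mean(0).round(4),k.min(0).round(4),k.max(0).round(4))
    if len(k)>5:
        u=np.linalg.svd(k[:,:2]-k[:,:2].mean(0))[2][0];print(u)
# everything high near winch
P=t['P']; k=P[(P[...,2]>.195)&(P[...,0]>.35)&(P[...,0]<.8)&(abs(P[...,1])<.25)]
P2=s['P']; k2=P2[(P2[...,2]>.2)&(P2[...,0]>.4)&(P2[...,0]<.8)&(abs(P2[...,1])<.25)]
print(k[k[:,1]<0.02].round(3).tolist()[:40]); print(k2[k2[:,1]<0.0].round(3).tolist()[:60])
cv2.imwrite('pics/cr.png',np.hstack([cv2.resize(s['color'][165:315,260:370],None,fx=3.6,fy=3.6,interpolation=2),cv2.resize(t['color'][200:300,255:355],(400,540),interpolation=2)]))
```

```text
[ 21  67 208] [ 15 115 138]
((0.5261961221694946, 0.012932837009429932), (0.33807942271232605, 0.31877103447914124), 89.2386703491211) [[0.3646000027656555, -0.15399999916553497], [0.6833000183105469, -0.1581999957561493], [0.6877999901771545, 0.17980000376701355], [0.36910000443458557, 0.18410000205039978]]
top 220 [0.4935 0.1427 0.2471] [0.4842 0.1014 0.2378] [0.5045 0.1826 0.2563]
[0.01319369 0.99991296]
scene 244 [0.5054 0.1385 0.2413] [0.4958 0.1031 0.2293] [0.5113 0.1788 0.2503]
[-0.03756991 -0.999294  ]
[[0.576, -0.045, 0.204], [0.577, -0.048, 0.199], [0.576, -0.051, 0.2], [0.575, -0.053, 0.205], [0.575, -0.056, 0.206], [0.566, -0.04, 0.243], [0.567, -0.043, 0.236], [0.566, -0.046, 0.246], [0.566, -0.048, 0.243], [0.566, -0.051, 0.244], [0.566, -0.054, 0.24], [0.566, -0.056, 0.239], [0.565, -0.059, 0.244], [0.564, -0.038, 0.238], [0.564, -0.04, 0.239], [0.564, -0.043, 0.241], [0.562, -0.045, 0.25], [0.563, -0.048, 0.246], [0.562, -0.05, 0.252], [0.563, -0.054, 0.241], [0.563, -0.056, 0.242], [0.562, -0.059, 0.247], [0.563, -0.062, 0.241], [0.563, -0.038, 0.232], [0.561, -0.04,
[... 1087 characters left out ...]
.047, 0.244], [0.566, -0.045, 0.243], [0.568, -0.044, 0.244], [0.566, -0.04, 0.241], [0.567, -0.038, 0.241], [0.568, -0.037, 0.241], [0.505, -0.047, 0.202], [0.506, -0.045, 0.202], [0.505, -0.043, 0.2], [0.555, -0.059, 0.24], [0.56, -0.06, 0.244], [0.562, -0.059, 0.245], [0.562, -0.056, 0.244], [0.562, -0.054, 0.243], [0.563, -0.053, 0.243], [0.565, -0.051, 0.243], [0.564, -0.049, 0.242], [0.565, -0.046, 0.241], [0.567, -0.046, 0.242], [0.567, -0.044, 0.241], [0.567, -0.041, 0.24], [0.569, -0.04, 0.241], [0.569, -0.038, 0.239], [0.504, -0.052, 0.201], [0.555, -0.059, 0.238], [0.558, -0.059, 0.24], [0.562, -0.059, 0.243], [0.563, -0.058, 0.243], [0.566, -0.057, 0.244], [0.565, -0.054, 0.242]]
```

View pics/cr.png

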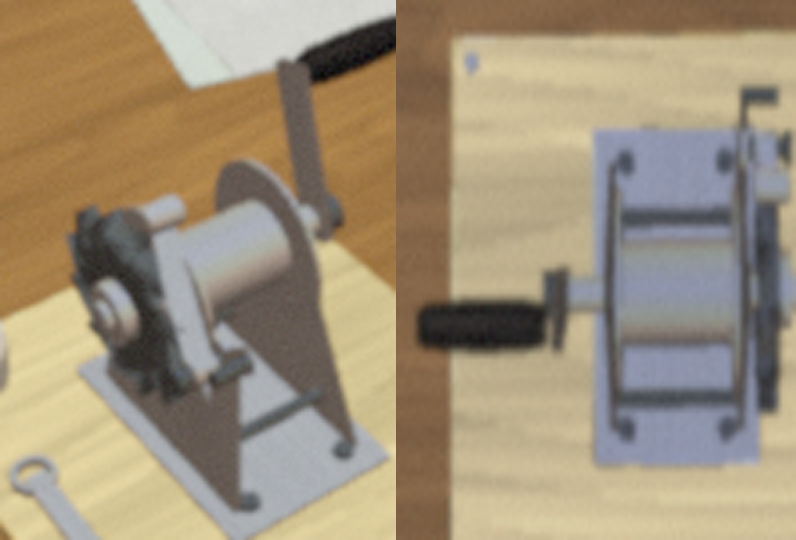

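The crop confirms the geometry: the knob sits just beyond the wheel, the pawl is down, and the crank leans toward the robot. Estimates: winch origin about (0.526, 0.014), yaw about -0.75°, knob (0.562, -0.049, 0.236), grip centre x about 0.497. I'll close the jaw, rise, and square up the tool.

```bash
python3 -m pendant '[{"jaw":0,"linear":[0,0,-2.5],"twist":-6.3},{"jaw":0,"linear":[0,0,-2.5],"twist":-6.3},{"jaw":0,"linear":[0,0,-2.5],"twist":-6.3},{"jaw":0,"linear":[0,0,-2.5],"twist":-6.3},{"jaw":0,"linear":[0,0,0],"twist":0},{"jaw":0,"linear":[0,0,0],"twist":0}]'
```

```text
time: 0.6
position: [0.2726, 0.563, 0.3408]
tool_rot: [0.006, 1.0, 0.001, 0.001]
ft_force: [0.3, -0.2, -0.7]
grip_width: 0.0551
grip_force: 0.0
```

```bash
python3 -m pendant '[{"jaw":0,"linear":[-1,-2.5,0],"twist":0},{"jaw":0,"linear":[-1,-2.5,0],"twist":0},{"jaw":0,"linear":[-1,-2.5,0],"twist":0},{"jaw":0,"linear":[-1,-2.5,0],"twist":0},{"jaw":0,"linear":[-1,-2.5,0],"twist":0},{"jaw":0,"linear":[-1,-2.5,0],"twist":0},{"jaw":0,"linear":[-1,-2.5,0],"twist":0},{"jaw":0,"linear":[-1,-2.5,0],"twist":0},{"jaw":0,"linear":[-1,-2.5,0],"twist":0},{"jaw":0,"linear":[-1,-2.5,0],"twist":0},{"jaw":0,"linear":[-1,-2.5,0],"twist":0},{"jaw":0,"linear":[-1,-2.5,0],"twist":0}]'
python3 -m pendant '[{"jaw":0,"linear":[-1,-2.5,0],"twist":0},{"jaw":0,"linear":[-1,-2.5,0],"twist":0},{"jaw":0,"linear":[-1,-2.5,0],"twist":0},{"jaw":0,"linear":[-1,-2.5,0],"twist":0},{"jaw":0,"linear":[-1,-2.5,0],"twist":0},{"jaw":0,"linear":[-1,-2.5,0],"twist":0},{"jaw":0,"linear":[-1,-2.5,0],"twist":0},{"jaw":0,"linear":[-1,-2.5,0],"twist":0},{"jaw":0,"linear":[-1,-2.5,0],"twist":0},{"jaw":0,"linear":[-1,-2.5,0],"twist":0},{"jaw":0,"linear":[0,0,0],"twist":0},{"jaw":0,"linear":[0,0,0],"twist":0}]'
```

```text
time: 1.6
position: [0.3881, 0.2596, 0.3377]
tool_rot: [0.006, 1.0, -0.001, -0.002]
ft_force: [0.6, 0.1, -0.4]
grip_width: 0.0003
grip_force: 0.0
time: 2.6
position: [0.4856, 0.0093, 0.3377]
tool_rot: [0.007, 1.0, 0.001, -0.002]
ft_force: [-0.4, 1.0, -0.5]
grip_width: 0.0007
grip_force: 0.0
```

```bash
python3 -m pendant '[{"jaw":0,"linear":[-1.8,-2.9,0],"twist":0},{"jaw":0,"linear":[-1.8,-2.9,0],"twist":0},{"jaw":0,"linear":[0,0,2],"twist":0},{"jaw":0,"linear":[0,0,2],"twist":0},{"jaw":0,"linear":[0,0,2],"twist":0},{"jaw":0,"linear":[0,0,2],"twist":0},{"jaw":0,"linear":[0,0,1],"twist":0},{"jaw":0,"linear":[0,0,0.6],"twist":0},{"jaw":0,"linear":[0,0,0],"twist":0},{"jaw":0,"linear":[0,0,0],"twist":0}]'
python3 - <<'E'
from h import *
s=cam('scene'); cv2.imwrite('pics/a.png',cv2.resize(s['color'][165:285,240:400],None,fx=5,fy=5,interpolation=2)); print(robot.get_obs()['position'])
E
```

```text
time: 3.43
position: [0.5217, -0.0477, 0.2439]
tool_rot: [0.005, 1.0, 0.0, 0.0]
ft_force: [-0.3, 1.2, -0.2]
grip_width: 0.0007
grip_force: 0.0
[ 0.52212853 -0.04800797  0.24435253]
```

View pics/a.png

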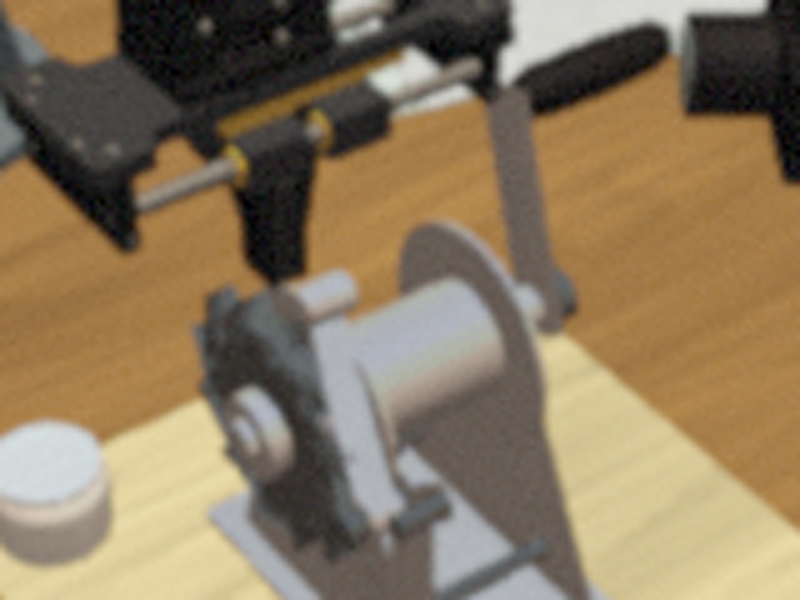

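The fingertips sit just behind the knob (crop (275,270)). I'll push slowly.

```bash
python3 -m pendant '[{"jaw":0,"linear":[-0.4,-0.1,0.3],"twist":0},{"jaw":0,"linear":[-0.4,0,0],"twist":0},{"jaw":0,"linear":[-0.4,0,0],"twist":0},{"jaw":0,"linear":[-0.4,0,0],"twist":0},{"jaw":0,"linear":[-0.4,0,0],"twist":0},{"jaw":0,"linear":[-0.4,0,0],"twist":0},{"jaw":0,"linear":[-0.4,0,0],"twist":0},{"jaw":0,"linear":[-0.4,0,0],"twist":0}]'
python3 -m pendant '[{"jaw":0,"linear":[-0.4,0,0],"twist":0},{"jaw":0,"linear":[-0.4,0,0],"twist":0},{"jaw":0,"linear":[-0.4,0,0],"twist":0},{"jaw":0,"linear":[-0.4,0,0],"twist":0},{"jaw":0,"linear":[-0.4,0,0],"twist":0},{"jaw":0,"linear":[-0.3,0,0],"twist":0},{"jaw":0,"linear":[-0.3,0,0],"twist":0}]'
```

```text
time: 4.15
position: [0.554, -0.0496, 0.2405]
tool_rot: [0.006, 1.0, 0.0, -0.0]
ft_force: [-0.5, 0.4, 0.2]
grip_width: 0.0006
grip_force: 0.2
time: 4.73
position: [0.58, -0.0499, 0.2405]
tool_rot: [0.005, 1.0, 0.0, 0.0]
ft_force: [0.0, 0.5, -0.1]
grip_width: 0.0004
grip_force: 0.0
```

```bash
python3 -m pendant '[{"jaw":0,"linear":[-0.3,0,0],"twist":0},{"jaw":0,"linear":[-0.3,0,0],"twist":0},{"jaw":0,"linear":[-0.3,0,0],"twist":0},{"jaw":0,"linear":[-0.3,0,0],"twist":0},{"jaw":0,"linear":[0,0,0],"twist":0},{"jaw":0,"linear":[0,0,0],"twist":0},{"jaw":0,"linear":[0,0,0],"twist":0},{"jaw":0,"linear":[0,0,0],"twist":0}]'
python3 - <<'E'
from h import *
s=cam('scene'); cv2.imwrite('pics/b.png',cv2.resize(s['color'][165:285,240:400],None,fx=5,fy=5,interpolation=2)); P=pts(s); print(robot.get_obs()['position'])
E
```

```text
time: 5.4
position: [0.5914, -0.0499, 0.2405]
tool_rot: [0.005, 1.0, 0.0, -0.0]
ft_force: [0.3, 0.0, 0.7]
grip_width: -0.0
grip_force: 0.0
[ 0.59137862 -0.04994105  0.2405567 ]
```

View pics/b.png

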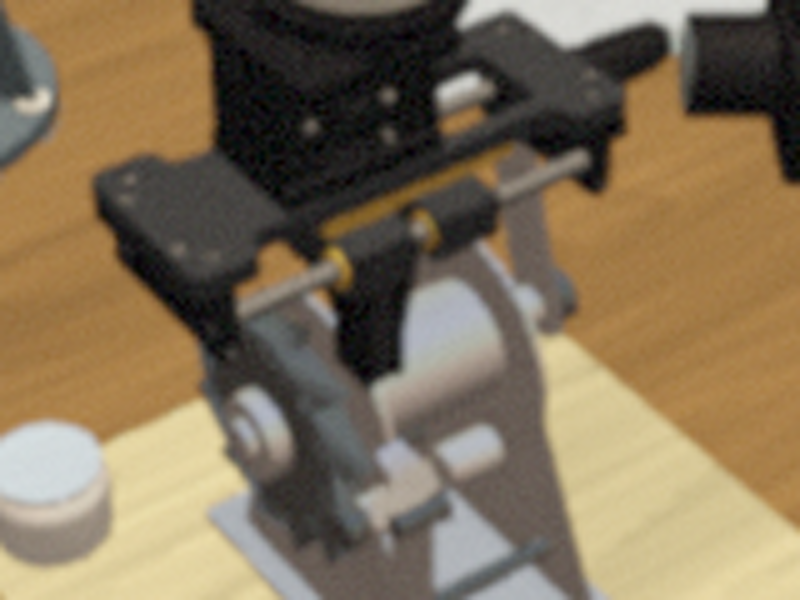

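The pawl is thrown over, with the knob at crop (470,450). Now up and over to the near side of the crank grip.

```bash
python3 -m pendant '[{"jaw":0,"linear":[0,0,-2.5],"twist":0},{"jaw":0,"linear":[0,0,-2.5],"twist":0},{"jaw":0,"linear":[0,0,-2.5],"twist":0},{"jaw":0,"linear":[0,0,-2.5],"twist":0},{"jaw":0,"linear":[2.1,2.85,0],"twist":0},{"jaw":0,"linear":[2.1,2.85,0],"twist":0},{"jaw":0,"linear":[2.1,2.85,0],"twist":0},{"jaw":0,"linear":[2.1,2.85,0],"twist":0},{"jaw":0,"linear":[2.1,2.85,0],"twist":0},{"jaw":0,"linear":[2.1,2.85,0],"twist":0},{"jaw":0,"linear":[2.1,2.85,0],"twist":0},{"jaw":0,"linear":[0,0,0],"twist":0}]'
python3 -m pendant '[{"jaw":0,"linear":[0,0,0],"twist":0},{"jaw":0,"linear":[0,0,2.5],"twist":0},{"jaw":0,"linear":[0,0,2.5],"twist":0},{"jaw":0,"linear":[0,0,2.5],"twist":0},{"jaw":0,"linear":[0,0,2],"twist":0},{"jaw":0,"linear":[0,0,1],"twist":0},{"jaw":0,"linear":[0,0,0],"twist":0},{"jaw":0,"linear":[0,0,0],"twist":0}]'
```

```text
time: 6.45
position: [0.4418, 0.1551, 0.3406]
tool_rot: [0.003, 1.0, 0.001, -0.002]
ft_force: [-0.3, -0.8, 0.2]
grip_width: 0.0003
grip_force: 0.0
time: 7.12
position: [0.4475, 0.1502, 0.2352]
tool_rot: [0.006, 1.0, -0.0, -0.0]
ft_force: [0.2, 0.1, 1.4]
grip_width: 0.0006
grip_force: 0.0
```

```bash
python3 -m pendant '[{"jaw":0,"linear":[-0.4,0,0],"twist":0},{"jaw":0,"linear":[-0.4,0,0],"twist":0},{"jaw":0,"linear":[-0.4,0,0],"twist":0},{"jaw":0,"linear":[-0.4,0,0],"twist":0},{"jaw":0,"linear":[-0.4,0,0],"twist":0},{"jaw":0,"linear":[-0.4,0,0],"twist":0},{"jaw":0,"linear":[-0.4,0,0],"twist":0},{"jaw":0,"linear":[-0.4,0,0],"twist":0}]'
python3 -m pendant '[{"jaw":0,"linear":[-0.4,0,0],"twist":0},{"jaw":0,"linear":[-0.4,0,0],"twist":0},{"jaw":0,"linear":[-0.4,0,0],"twist":0},{"jaw":0,"linear":[-0.4,0,0],"twist":0},{"jaw":0,"linear":[-0.3,0,0],"twist":0},{"jaw":0,"linear":[-0.3,0,0],"twist":0},{"jaw":0,"linear":[0,0,0],"twist":0},{"jaw":0,"linear":[0,0,0],"twist":0}]'
cat > g.py <<'E'
from h import *
for n in('scene','top'):
    c=cam(n);P=pts(c);v=c['color'].max(-1)
    k=(v<60)&(P[...,2]>.2)&(P[...,2]<.262)&(P[...,0]>.44)&(P[...,0]<.62)&(P[...,1]>.105)&(P[...,1]<.185)
    q=P[k]
    if len(q)>5:
        # circle fit of grip section, radius 13
        from scipy.optimize import least_squares
        f=lambda a: np.hypot(q[:,0]-a[0],q[:,2]-a[1])-.013
        r=least_squares(f,[np.median(q[:,0]),.235],loss='soft_l1',f_scale=.002).x
        print(n,len(q),r.round(4),'wheel~',round(np.arctan2(r[0]-.5277,r[1]-.14)+.2,3), q[:,1].min().round(3),q[:,1].max().round(3))
    else: print(n,len(q))
    cv2.imwrite(f'pics/{n}_last.png',cv2.resize(c['color'][160:310,240:440],(800,600)))
print(robot.get_obs()['position'],robot.get_obs()['time'])
E
python3 g.py
```

```text
time: 7.78
position: [0.4766, 0.1508, 0.2354]
tool_rot: [0.005, 1.0, -0.0, -0.003]
ft_force: [-5.0, 0.6, 3.2]
grip_width: 0.0005
grip_force: 2.8
time: 8.45
position: [0.5019, 0.1505, 0.2356]
tool_rot: [0.006, 1.0, 0.0, 0.001]
ft_force: [-1.3, 0.2, 0.2]
grip_width: 0.0004
grip_force: 0.3
scene 383 [0.5257 0.2409] wheel~ 0.18 0.105 0.185
top 0
[0.50180428 0.15047993 0.2355996 ] 8.55
```

```bash
python3 -m pendant '[{"jaw":0,"linear":[-0.3,0,0],"twist":0},{"jaw":0,"linear":[-0.3,0,0],"twist":0},{"jaw":0,"linear":[-0.3,0,0],"twist":0},{"jaw":0,"linear":[-0.3,0,0],"twist":0},{"jaw":0,"linear":[0,0,0],"twist":0},{"jaw":0,"linear":[0,0,0],"twist":0},{"jaw":0,"linear":[1.2,0,0],"twist":0},{"jaw":0,"linear":[1.2,0,0],"twist":0},{"jaw":0,"linear":[0,0,-2.5],"twist":0},{"jaw":0,"linear":[0,0,-2.5],"twist":0},{"jaw":0,"linear":[0,0,-2.5],"twist":0},{"jaw":0,"linear":[0,0,-2.5],"twist":0}]'
python3 -m pendant '[{"jaw":0,"linear":[-2.5,-3.2,0],"twist":0},{"jaw":0,"linear":[-2.5,-3.2,0],"twist":0},{"jaw":0,"linear":[-2.5,-3.2,0],"twist":0},{"jaw":0,"linear":[-2.5,-3.2,0],"twist":0},{"jaw":0,"linear":[-2.5,-3.2,0],"twist":0},{"jaw":0,"linear":[-2.5,-3.2,0],"twist":0},{"jaw":0,"linear":[-2.6,-0.7,0],"twist":0},{"jaw":0,"linear":[-2.6,0,0],"twist":0},{"jaw":0,"linear":[0,0,0],"twist":0},{"jaw":0,"linear":[0,0,0],"twist":0}]'
python3 g.py
python3 - <<'E'
from h import *
import json
c=cam('scene');P=pts(c)
q=P[(P[...,2]>.205)&(P[...,2]<.245)&(P[...,0]>.6)&(P[...,0]<.69)&(P[...,1]>-.075)&(P[...,1]<-.03)]
print(len(q),q.min(0).round(3),q.max(0).round(3),np.median(q,0).round(3))
E
```

```text
time: 9.55
position: [0.4896, 0.1507, 0.3368]
tool_rot: [0.005, 1.0, 0.0, 0.001]
ft_force: [0.5, 0.4, -0.0]
grip_width: 0.0006
grip_force: 0.0
time: 10.38
position: [0.6898, -0.0513, 0.3344]
tool_rot: [0.006, 1.0, -0.0, 0.0]
ft_force: [-0.6, 0.1, 0.2]
grip_width: 0.0009
grip_force: 0.0
scene 37 [0.5432 0.236 ] wheel~ 0.36 0.153 0.184
top 222 [0.5377 0.2389] wheel~ 0.301 0.105 0.182
[ 0.68810323 -0.05029332  0.33515425] 10.4833
128 [ 0.635 -0.062  0.205] [ 0.666 -0.038  0.233] [ 0.66  -0.052  0.228]
```

View pics/scene_last.png

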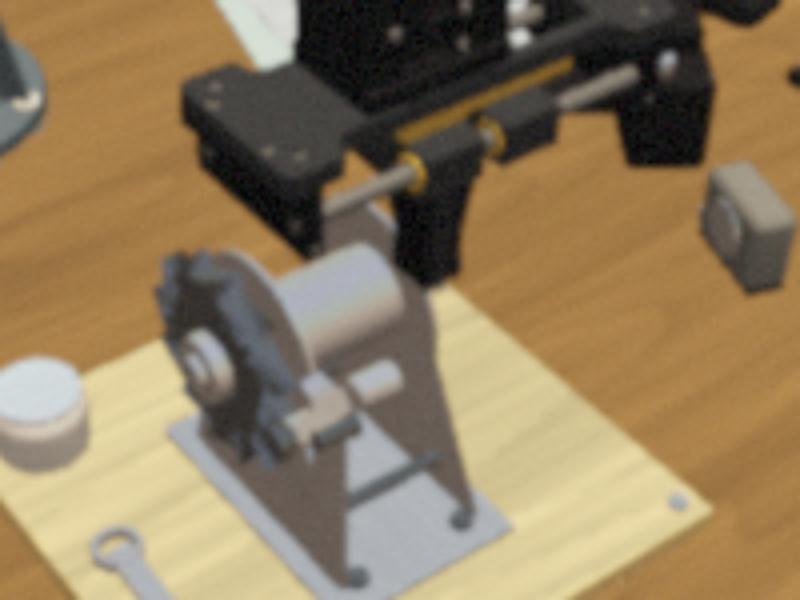

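Wheel is about 0.30 from the clean top view, and the knob is thrown over at crop (375,382), about (0.66, -0.051). I'll descend beyond it and push back.

```bash
python3 -m pendant '[{"jaw":0,"linear":[-0.8,0,0],"twist":0},{"jaw":0,"linear":[0,0,2.5],"twist":0},{"jaw":0,"linear":[0,0,2.5],"twist":0},{"jaw":0,"linear":[0,0,2.5],"twist":0},{"jaw":0,"linear":[0,0,2],"twist":0},{"jaw":0,"linear":[0,0,1],"twist":0},{"jaw":0,"linear":[0,0,0],"twist":0},{"jaw":0,"linear":[0.4,0,0],"twist":0},{"jaw":0,"linear":[0.4,0,0],"twist":0},{"jaw":0,"linear":[0.4,0,0],"twist":0},{"jaw":0,"linear":[0.4,0,0],"twist":0}]'
python3 -m pendant '[{"jaw":0,"linear":[0.4,0,-0.1],"twist":0},{"jaw":0,"linear":[0.4,0,-0.1],"twist":0},{"jaw":0,"linear":[0.4,0,-0.1],"twist":0},{"jaw":0,"linear":[0.4,0,-0.1],"twist":0},{"jaw":0,"linear":[0.4,0,-0.1],"twist":0},{"jaw":0,"linear":[0.4,0,-0.1],"twist":0},{"jaw":0,"linear":[0.4,0,-0.1],"twist":0},{"jaw":0,"linear":[0.4,0,-0.1],"twist":0},{"jaw":0,"linear":[0.4,0,-0.1],"twist":0},{"jaw":0,"linear":[0.4,0,0],"twist":0},{"jaw":0,"linear":[0.4,0,0],"twist":0}]'
```

```text
time: 11.45
position: [0.6808, -0.0506, 0.2323]
tool_rot: [0.005, 1.0, -0.0, 0.001]
ft_force: [-0.9, -0.6, -0.1]
grip_width: 0.0005
grip_force: 0.0
time: 12.37
position: [0.6359, -0.05, 0.2395]
tool_rot: [0.005, 1.0, 0.0, -0.0]
ft_force: [-0.4, 0.8, -0.2]
grip_width: 0.0005
grip_force: 0.1
```

```bash
python3 -m pendant '[{"jaw":0,"linear":[0.4,0,0],"twist":0},{"jaw":0,"linear":[0.4,0,0],"twist":0},{"jaw":0,"linear":[0.4,0,0],"twist":0},{"jaw":0,"linear":[0.3,0,0],"twist":0},{"jaw":0,"linear":[0.3,0,0],"twist":0},{"jaw":0,"linear":[0.3,0,0],"twist":0},{"jaw":0,"linear":[0.3,0,0],"twist":0},{"jaw":0,"linear":[0.3,0,0],"twist":0},{"jaw":0,"linear":[0,0,0],"twist":0},{"jaw":0,"linear":[0,0,0],"twist":0},{"jaw":0,"linear":[0,0,0],"twist":0},{"jaw":0,"linear":[0,0,0],"twist":0}]'
python3 -m pendant '[{"jaw":0,"linear":[-1,0,0],"twist":0},{"jaw":0,"linear":[0,0,-2.5],"twist":0},{"jaw":0,"linear":[0,0,-2.5],"twist":0},{"jaw":0,"linear":[0,0,-2.5],"twist":0},{"jaw":0,"linear":[0,0,-2.5],"twist":0},{"jaw":0,"linear":[2,2.9,0],"twist":0},{"jaw":0,"linear":[2,2.9,0],"twist":0},{"jaw":0,"linear":[2,2.9,0],"twist":0},{"jaw":0,"linear":[2,2.9,0],"twist":0},{"jaw":0,"linear":[2,2.9,0],"twist":0},{"jaw":0,"linear":[2,2.9,0],"twist":0},{"jaw":0,"linear":[2,2.6,0],"twist":0}]'
python3 g.py
python3 - <<'E'
from h import *
c=cam('scene');P=pts(c)
q=P[(P[...,2]>.225)&(P[...,2]<.252)&(P[...,0]>.53)&(P[...,0]<.69)&(P[...,1]>-.075)&(P[...,1]<-.03)]
print(len(q),q.min(0).round(3),q.max(0).round(3),np.median(q,0).round(3))
E
```

```text
time: 13.37
position: [0.6098, -0.0497, 0.2396]
tool_rot: [0.005, 1.0, -0.0, 0.0]
ft_force: [0.0, -0.4, 0.2]
grip_width: 0.0006
grip_force: 0.0
time: 14.37
position: [0.4807, 0.1532, 0.3397]
tool_rot: [0.005, 1.0, 0.0, 0.0]
ft_force: [0.8, 0.8, 0.1]
grip_width: 0.0005
grip_force: 0.0
scene 287 [0.5393 0.2378] wheel~ 0.318 0.105 0.184
top 18 [0.5315 0.2403] wheel~ 0.238 0.105 0.116
[0.47827711 0.15500956 0.33971011] 14.4667
126 [ 0.556 -0.061  0.225] [ 0.574 -0.037  0.248] [ 0.569 -0.05   0.241]
```

View pics/scene_last.png

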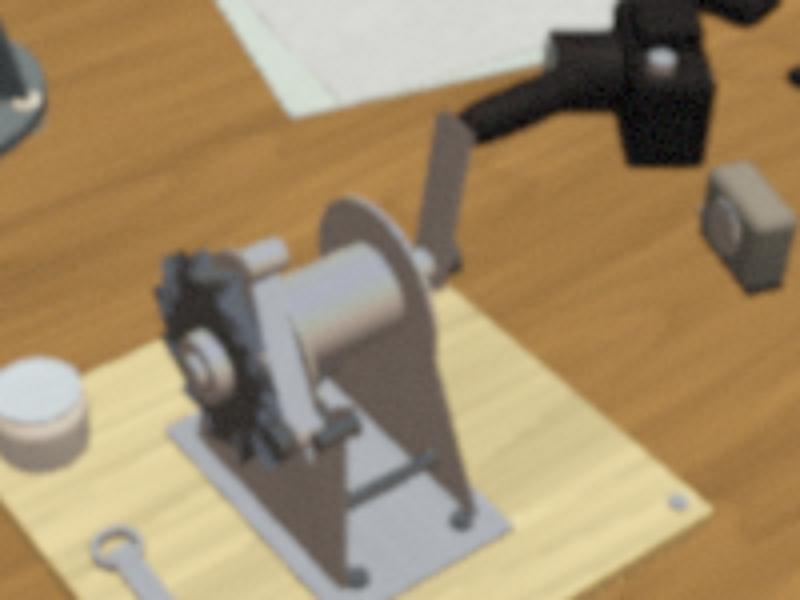

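The pawl is down again (knob at crop (265,255), about (0.565, -0.05)) with the wheel at about 0.31. I'll ease the crank on.

```bash
python3 -m pendant '[{"jaw":0,"linear":[0,0,2.5],"twist":0},{"jaw":0,"linear":[0,0,2.5],"twist":0},{"jaw":0,"linear":[0,0,2.5],"twist":0},{"jaw":0,"linear":[0,0,2],"twist":0},{"jaw":0,"linear":[0,0,1],"twist":0},{"jaw":0,"linear":[-0.6,0,0],"twist":0},{"jaw":0,"linear":[-0.6,0,0],"twist":0},{"jaw":0,"linear":[-0.6,0,0],"twist":0},{"jaw":0,"linear":[-0.6,0,0],"twist":0},{"jaw":0,"linear":[-0.4,0,0],"twist":0},{"jaw":0,"linear":[-0.4,0,0],"twist":0},{"jaw":0,"linear":[-0.3,0,0],"twist":0}]'
python3 -m pendant '[{"jaw":0,"linear":[-0.2,0,0],"twist":0},{"jaw":0,"linear":[-0.2,0,0],"twist":0},{"jaw":0,"linear":[-0.2,0,0],"twist":0},{"jaw":0,"linear":[-0.2,0,0],"twist":0},{"jaw":0,"linear":[-0.2,0,0],"twist":0},{"jaw":0,"linear":[-0.2,0,0],"twist":0}]'
```

```text
time: 15.52
position: [0.5163, 0.1513, 0.2349]
tool_rot: [0.005, 1.0, -0.0, -0.001]
ft_force: [-3.5, -0.1, 2.6]
grip_width: 0.0008
grip_force: 1.5
time: 16.02
position: [0.5281, 0.1512, 0.234]
tool_rot: [0.005, 1.0, -0.0, -0.001]
ft_force: [-3.7, -0.6, -1.4]
grip_width: 0.0002
grip_force: 1.7
```

```bash
for i in 1; do python3 -m pendant '[{"jaw":0,"linear":[-0.1,0,0],"twist":0},{"jaw":0,"linear":[-0.1,0,0],"twist":0},{"jaw":0,"linear":[-0.1,0,0],"twist":0},{"jaw":0,"linear":[-0.1,0,0],"twist":0}]'; done
python3 -m pendant '[{"jaw":0,"linear":[-0.1,0,0],"twist":0},{"jaw":0,"linear":[-0.1,0,0],"twist":0}]'
```

```text
time: 16.35
position: [0.5315, 0.1512, 0.2338]
tool_rot: [0.006, 1.0, -0.0, -0.002]
ft_force: [-6.1, -1.0, -1.8]
grip_width: 0.0005
grip_force: 3.1
time: 16.52
position: [0.5317, 0.1512, 0.2337]
tool_rot: [0.005, 1.0, -0.0, -0.004]
ft_force: [-9.2, -1.4, 0.3]
grip_width: 0.0005
grip_force: 4.7
```

It has stalled against the tooth (force rising, no motion). I'll back off, lift and check.

```bash
python3 -m pendant '[{"jaw":0,"linear":[0.3,0,0],"twist":0},{"jaw":0,"linear":[1,0,0],"twist":0},{"jaw":0,"linear":[1.5,0,0],"twist":0},{"jaw":0,"linear":[1.5,0,0],"twist":0},{"jaw":0,"linear":[0,0,-2.5],"twist":0},{"jaw":0,"linear":[0,0,-2.5],"twist":0},{"jaw":0,"linear":[0,0,-2.5],"twist":0},{"jaw":0,"linear":[0,0,-2.5],"twist":0},{"jaw":0,"linear":[2,3,0],"twist":0},{"jaw":0,"linear":[2,3,0],"twist":0},{"jaw":0,"linear":[2,3,0],"twist":0},{"jaw":0,"linear":[0,3,0],"twist":0}]'
python3 -m pendant '[{"jaw":0,"linear":[0,3,0],"twist":0},{"jaw":0,"linear":[0,3,0],"twist":0},{"jaw":0,"linear":[0,0,0],"twist":0},{"jaw":0,"linear":[0,0,0],"twist":0}]'
python3 g.py
python3 - <<'E'
from h import *
c=cam('scene');P=pts(c)
q=P[(P[...,2]>.225)&(P[...,2]<.252)&(P[...,0]>.53)&(P[...,0]<.69)&(P[...,1]>-.075)&(P[...,1]<-.03)]
print(len(q),q.min(0).round(3),q.max(0).round(3),np.median(q,0).round(3))
E
```

```text
time: 17.52
position: [0.4306, 0.2736, 0.3361]
tool_rot: [0.005, 1.0, 0.001, 0.001]
ft_force: [-0.1, -0.8, -0.1]
grip_width: 0.0003
grip_force: 0.0
time: 17.85
position: [0.4345, 0.3341, 0.3355]
tool_rot: [0.004, 1.0, 0.001, 0.002]
ft_force: [-0.5, -0.5, -1.0]
grip_width: 0.0008
grip_force: 0.0
scene 298 [0.5566 0.2337] wheel~ 0.5 0.105 0.185
top 227 [0.5557 0.2345] wheel~ 0.488 0.105 0.182
[0.43418147 0.33214457 0.33510173] 17.95
118 [ 0.552 -0.06   0.227] [ 0.569 -0.035  0.245] [ 0.564 -0.05   0.24 ]
```

View pics/scene_last.png

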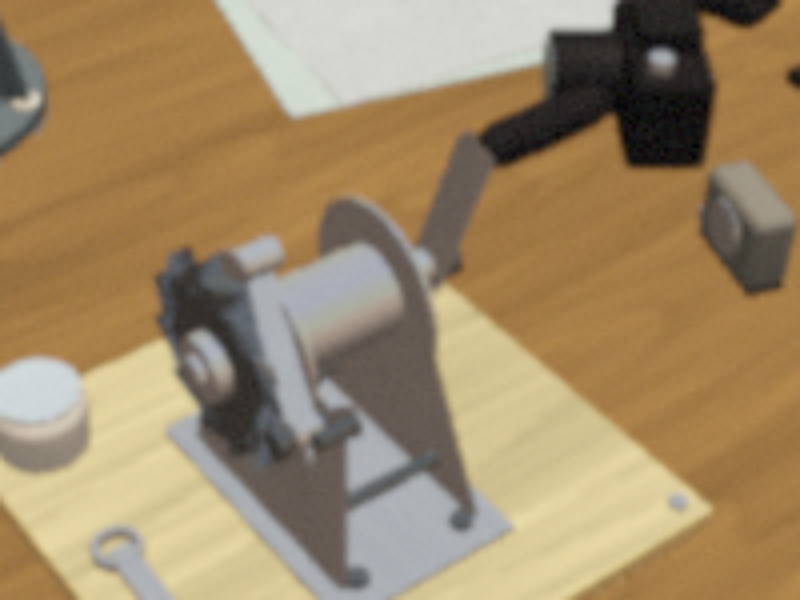

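Run:
```python
from h import *
P=np.load('scene0.npz')['P']
for P in (P,pts(cam('scene'))):
    q=P[(P[...,2]>.225)&(P[...,2]<.252)&(P[...,0]>.53)&(P[...,0]<.69)&(P[...,1]>-.075)&(P[...,1]<-.03)]
    print(len(q),q.min(0).round(3),q.max(0).round(3),q.mean(0).round(4))
```

```text
124 [ 0.555 -0.061  0.225] [ 0.571 -0.036  0.247] [ 0.5649 -0.0498  0.2387]
118 [ 0.552 -0.061  0.226] [ 0.569 -0.037  0.245] [ 0.563  -0.0498  0.238 ]
```

The pawl sits slightly deeper than at the start, so it is fully in the notch with the tooth against it. Handing in.

```bash
python3 -c "
from rig import robot
print(robot.hand_in())"
```

```text
the job is handed in; nothing more can be done
None
```

The winch is let back one notch and handed in at about 18 s: the pawl is down in the next notch, the crank push stalled at about 9 N, and the cameras put the wheel at 0.49–0.50 rad (one notch is 0.524), a gap I put down to a millimetre or two of error in the winch position; I saw no contact with anything else.

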